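Hold the tea chest open for restocking

ROBOT

A 6-joint arm with a two-finger parallel gripper is mounted at the origin on a cart in front of the work surface, level with it; the furniture and walls round the work are solid. World frame = base frame: x ahead of the robot, y to its left, z up, the work surface at z = 0. Lengths are in m, angles in rad, forces in N, time in s.
With the tool pointing down it reaches from about 0.3 to 0.95 m from the base axis. Payload 3.1 kg.
Tool frame: the origin (TCP) lies on the centre line of the jaws, within the pads' length; the fingertips stand manip.finger_overhang ahead of it and the grasp point (between the pads) lies 8 mm behind it (manip.finger_overhang is the distance from the TCP to the fingertips, in m); z points along the fingers, y is the line along which they close (so a half turn about z gives the same grasp; the last joint's range is limited). The gripper opens to 85 mm and grips with 20 to 120 N. Pads are 22 mm wide; open, the fingers measure 114 mm over their backs; the gripper's body (76 mm by 85 mm) begins 54 mm behind the grasp point. The pads swing forward as they close: fully open they stand 13 mm farther back than shut.
Start: joints at [1.033, 0.308, 1.634, -0, 1.2, -0.07], TCP at [0.282, 0.558, 0.242] pointing down, gripper open.
Joint ranges: [-3.06, 3.06], [-0.79, 1.96], [0.05, 2.63], [-1.19, 4.34], [0.05, 2.64], [-2.94, 2.94]. Speed limits (rad/s): [2.79, 2.79, 3.14, 3.14, 3.14, 3.14].

INTERFACE

Orientations are given as a unit quaternion [x, y, z, w].
In Python, from cell import manip gives the robot as it stands. Calls block until the motion is done:
- manip.reach(position, orientation): joint-space move of the TCP to a pose.
- manip.servo_line(position, frame=None, vel=0.15, threshold=None): straight line of the TCP; frame=None keeps the orientation; vel is the mean speed in m/s. With threshold (N) it stops when the force on the tool has changed by that much, and returns True; else False.
- manip.movej(angles): joint-space move.
- manip.command_gripper(opening, effort=None): opening from 0.0 (shut) to 1.0 (fully open); effort is the grip in N (None keeps the last); returns when the fingers have stopped.
- manip.pause(seconds).
- manip.inverse_kinematics(position, orientation): joint angles nearest the present ones, or None.
- manip.sense(): the state.
- manip.get_image(name): name is "side" or "top" or "wrist"; returns (picture, depth): 400x640x3 uint8, red, green, blue; 400x640 float32, m along the optical axis (not along the pixel's ray), 0 where there is no reading.
- manip.get_calibration(name): a dict with "fx", "fy", "cx", "cy" (pixels), "R" (3x3) and "t" (3): a world point X has camera coordinates R X + t. Camera axes: x right, y down, z forward; pixel columns grow to the right and rows downward; lengths in m; the calibration is good to about 2 mm. A picture is of the moment at which its call begins: read the wrist's pose just before it. get_calibration takes no time and is no camera call; for the wrist camera it gives the pose at the moment of the call.
A pose or a line that the arm cannot do raises manip.PlanningError and nothing moves.
- manip.sign_off(): hands the job in; it is judged then, once.
The state is a dict: "clock": time; "qpos": joint angles; "joint_vel": joint speeds; "joint_efforts": joint torques, N m; "tcp_pos": TCP position; "eef_rot": TCP orientation; "wrist_force": force on the tool from outside, world axes, zero at the start; "moment": the same for the moment, N m; "width": opening from 0.0 (shut) to 1.0 (fully open); "finger_force": force on a finger pad.
Only numpy, scipy, OpenCV 4.12 (cv2) and the standard library are available. Lean on these libraries where they do the work, as an engineer would, in place of code of your own. Each camera call takes 0.05 s, during which the arm holds its last target. There are 200 camera calls.

TASK

The teaspoon left on the lid of the wooden tea chest would slide off when the chest is opened, so first lay it in the blue spoon rest: bowl up in the dish, handle out through the notch. Then raise the chest's hinged lid (the brass tongue at its front is there to lift it by), never past upright, and hold it open at 60 degrees from closed so that I can restock its sachets. The lid falls shut on its own, so finish while still holding it there with the fingers; do not knock the other things about.

Things in the scene. Friction and masses are not known exactly. Their poses are not given: they have to be found in the camera images.
- tea_chest: dark wooden tea chest, fixed, 170 deep (x) x 200 wide (y), 75 tall without lid; origin at the centre of its underside, -x face is the front, z up. Its hinged lid is 174 x 204 x 12, flat on top (dark frame, glass window); closed, its top is 87.5 above the table. A fixed white drink dispenser, 390 tall, 250 across, stands 60 or more off its right side, nearer the robot
- chest_lid (a joint): angle of the chest's lid in rad about a level axis (the chest's y) along the rear (+x) top edge: 0 closed, grows as the front edge rises, 1.047 = 60 degrees, 1.571 = upright, stop at 1.75. The lid weighs 0.2 to 0.45 kg and falls shut by its weight; hinge nearly free (1 to 2.5 N at the tongue lifts it)
- lid_hinge (a point): point on the hinge axis at the middle of the lid's rear edge, 85 behind (+x of) the chest's centre and 75.5 above the table; fixed
- tongue (a point): grip point on the brass lift tongue amid the lid's front edge, 194 from the hinge axis, moving with the lid; closed, 109 in front of the chest's centre, 81.5 above the table. Flat tab, 22 wide (chest's y), 10 to 12 thick, sticking out 36 from the lid edge; the point is 22 out, only table beneath. Grip across the 22 mm width; it can turn between the pads as the lid rises
- teaspoon: steel teaspoon, 134 long, 20 g, lying on the lid; origin under its middle, x along it towards the bowl, z up. For contact it is solid under the arch, wedge-shaped: 27 wide and 7 high at the bowl (x = +43), 13 wide at x = -50, rounded keel beneath
- spoon_bowl (a point): point in the spoon's bowl, 45 ahead of its middle, 5 above its underside
- spoon_handle (a point): point on the spoon's handle where it is best gripped across, 40 behind its middle, 4 above its underside; the spoon is about 14 wide and 7 high here
- spoon_rest: blue glazed spoon rest, fixed: oval dish 95 x 60, rim 17.5 tall, floor 10 above the table. x runs from notch to closed end; origin on the table below the middle of a laid spoon. Inside: 40 wide, up to x = +70; notch at x = -13, 29 wide, level with the floor. A laid spoon has its x along the rest's x, underside 10 above the table, handle sticking out freely to x = -67
- kitchen_timer: white square wind-up kitchen timer with a red knob, 62 x 62 x 40; loose, to be left alone; origin under its middle
- cup_stack: stack of small white paper cups, 74 wide, 178 tall; loose, to be left alone; origin under its middle
- bottle_green: water bottle with green label and white cap, 63 wide, 168 tall; loose, to be left alone; origin under its middle
- bottle_red: drink bottle with red cap, 63 wide, 168 tall; loose, to be left alone; origin under its middle
- sugar_canister: white canister with wooden lid, 70 wide, 90 tall; loose, to be left alone; origin under its middle
- biscuit_pack: pink soft packet with a white flap, lying flat, 80 x 262 x 60; loose, to be left alone; origin under its middle
Not all that is in view belongs to the job. There is more than one size of the spoon_rest; the job needs the larger.

How it is judged:
By the outcome, as a careful person would: the job done as asked, in the order asked, and still so for the second after the job is handed in, while the arm keeps its last pose, push and grip.
It also fails if it takes over 64 s, if anything falls off the work surface, if the arm or the gripper's body presses on something with over 40 N, if the wrist force passes 120 N, or if a joint passes its speed limit or range.

## Working session

There is one attempt and no reset: what is moved stays moved. The work goes in short steps, each a Python script; the robot and the scene stay as the last script left them, time stands still between calls to the robot, and variables do not carry over. Pictures are saved under pics/ and viewed, at most 10 in all, crops included, and the job is handed in when it is done.

```bash
ls; mkdir -p pics; python3 - <<'E'
from cell import manip
import cv2, numpy as np
for n in ("side","top"):
    p,d=manip.get_image(n); c=manip.get_calibration(n)
    cv2.imwrite(f"pics/{n}0.png",p[:,:,::-1]); np.savez(f"{n}0.npz",p=p,d=d,**c)
    print(n,c)
print(manip.finger_overhang, manip.sense())
E
```

```text
pics
side {'fx': 436.09238647573994, 'fy': 436.09238647573994, 'cx': 316.2685328043741, 'cy': 198.90055711575351, 'R': array([[-0.99759958, -0.06796385, -0.0132661 ],
       [-0.02783907,  0.56904885, -0.82183234],
       [ 0.06340395, -0.81949028, -0.56957494]]), 't': array([0.58033357, 0.05139652, 1.16681618])}
top {'fx': 385.61512359262906, 'fy': 385.61512359262906, 'cx': 312.6370438403314, 'cy': 199.23679599279927, 'R': array([[ 1.76464404e-02, -9.99841269e-01,  2.45761903e-03],
       [-9.84810191e-01, -1.78056981e-02, -1.72718974e-01],
       [ 1.72735318e-01,  6.27586814e-04, -9.84968079e-01]]), 't': array([0.03815402, 0.5930017 , 0.9924867 ])}
0.011 {'clock': 0.1, 'qpos': array([ 1.03332014e+00,  3.08935182e-01,  1.63506013e+00, -2.61619494e-05,
        1.19969792e+00, -6.97080191e-02]), 'joint_vel': array([ 0.00013401, -0.00047534, -0.0037482 ,  0.00054187, -0.00194257,
        0.0006284 ]), 'joint_efforts': array([ 6.37605126e-05, -4.16406405e+01, -2.77645701e+01, -1.40062857e-04,
        3.99801153e-03, -2.01517651e-05]), 'tcp_pos': array([0.28147386, 0.55721968, 0.24115073]), 'eef_rot': array([ 2.31752840e-01,  9.72774135e-01, -1.00589985e-03, -3.02355231e-04]), 'wrist_force': array([-0.43090451,  0.17580871, -0.75122141]), 'moment': array([0.00059366, 0.01260747, 0.03520477]), 'finger_force': 0.0, 'width': 0.9986555022160217}
```

View pics/side0.png

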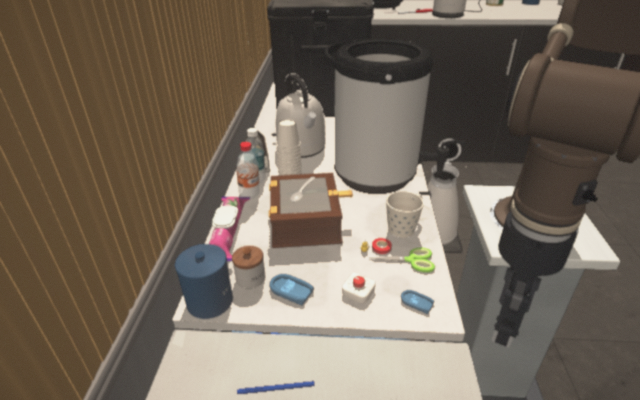

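View pics/top0.png

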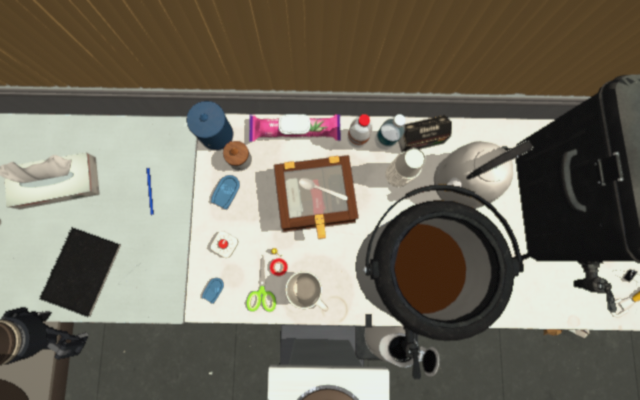

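The side view shows the chest at (305,208) with the spoon on its lid and the tongue at its right. The big blue rest is at (291,289) and a small one at (418,301).

In the top view, the spoon-rest candidates are (225,191), the larger, and (212,290), the smaller. The navy canister (210,124) and blue pencil (151,190) could also be taken for it by colour. I choose (225,191). The spoon runs from its bowl at (306,184) to its handle end at (345,199), and the tongue is at (320,226).

```bash
cat > h.py <<'E'
import numpy as np, cv2
def world(d,c):
    v,u=np.indices(d.shape); K=np.stack([(u-c['cx'])/c['fx']*d,(v-c['cy'])/c['fy']*d,d],-1)
    return (K-c['t'])@c['R']
def rect(P):
    (cx,cy),(w,h),a=cv2.minAreaRect(P.astype(np.float32)*1000); return np.round([cx,cy,w,h,a],1)
E
python3 - <<'E'
from h import *
z=np.load("top0.npz"); d=z['d'];p=z['p'];W=world(d,z)
hsv=cv2.cvtColor(p,cv2.COLOR_RGB2HSV)
sub=np.zeros(d.shape,bool); sub[145:245,262:365]=1
L=sub&(W[...,2]>.075)&(W[...,2]<.1)&(d>0)
n,l,s,_=cv2.connectedComponentsWithStats(L.astype(np.uint8)); k=1+s[1:,4].argmax(); L=l==k
print("lid+tongue",rect(W[L][:,:2]),"z",np.median(W[L][:,2]))
dark=L&(hsv[...,2]<130)&(hsv[...,0]<15); print("frame",rect(W[dark][:,:2]),dark.sum())
t=sub&(hsv[...,0]>12)&(hsv[...,0]<28)&(hsv[...,1]>170)&(hsv[...,2]>150)
n,l,s,c=cv2.connectedComponentsWithStats(t.astype(np.uint8))
for i in range(1,n):
    if s[i,4]>15: q=W[l==i]; print("gold",c[i],s[i,4],q.mean(0).round(3),rect(q[:,:2]))
b=(hsv[...,0]>95)&(hsv[...,0]<115)&(hsv[...,1]>90)&(d>0)
n,l,s,c=cv2.connectedComponentsWithStats(b.astype(np.uint8))
for i in range(1,n):
    if s[i,4]>60: q=W[l==i]; print("blue",c[i].round(),s[i,4],q.mean(0).round(3),rect(q[:,:2]))
for (u,v) in [(306,184),(345,199),(325,191),(223,244),(410,165),(302,290),(278,266),(235,153),(385,268)]: print(u,v,W[v,u].round(3))
a=cv2.resize(p[145:245,262:362],(400,400),interpolation=cv2.INTER_CUBIC)
b=cv2.resize(p[165:215,200:250],(400,400),interpolation=cv2.INTER_CUBIC)
cv2.imwrite("pics/crop1.png",np.hstack([a,b])[:,:,::-1])
E
```

```text
lid+tongue [591.6  40.  217.5 204.1   8.5] z 0.08595722464997511
frame [607.3  42.5 171.9 203.8   8.5] 2001
gold [337.15789474 160.05263158] 19 [ 0.693 -0.015  0.087] [691.8 -14.8   9.6  17.4  59.2]
gold [289.03333333 165.7       ] 30 [0.675 0.113 0.087] [675.1 113.1   9.6  26.6   2.7]
gold [317.44444444 224.5       ] 18 [0.52  0.035 0.085] [520.1  34.8  18.1   7.7  46.1]
blue [209. 125.] 1437 [0.778 0.325 0.108] [788.7 332.1 100.2  95.1  32.7]
blue [150. 190.] 116 [ 0.621  0.518 -0.009] [620.  517.8 134.6   7.1   9.9]
blue [225. 191.] 547 [0.618 0.296 0.011] [619.7 293.9  53.3  88.3  65.2]
blue [213. 290.] 285 [0.347 0.315 0.007] [347.7 313.3  36.1  61.2  63.9]
306 184 [0.627 0.067 0.086]
345 199 [ 0.588 -0.036  0.089]
325 191 [0.606 0.017 0.098]
223 244 [0.468 0.287 0.039]
410 165 [ 0.66  -0.186  0.173]
302 290 [0.35  0.073 0.007]
278 266 [0.413 0.141 0.   ]
235 153 [0.708 0.259 0.084]
385 268 [ 0.412 -0.082  0.384]
```

View pics/crop1.png

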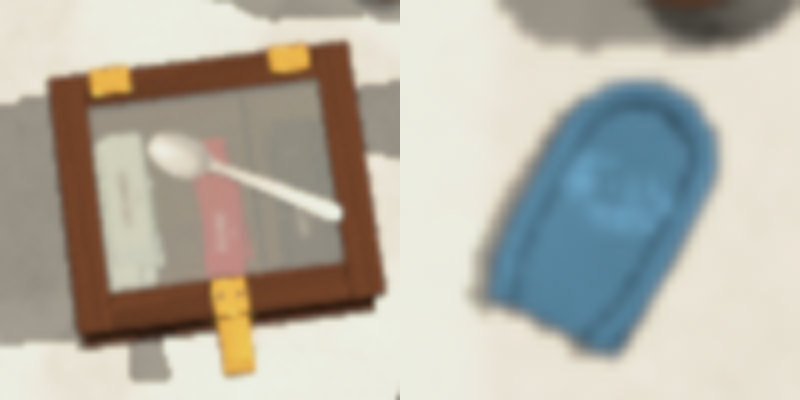

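The crop shows the large rest with its notch at lower left and its closed end at upper right, so its x is about -25° in the world. The chest yaw is about 8.5°. The spoon's bowl is towards the left (+y) and its handle towards the right.

Next I fit the dispenser and look from above the spoon with the wrist camera.

```bash
cat >> h.py <<'E'
from scipy.spatial.transform import Rotation as Ro
def down(yaw_y, tilt=0.):
    """tool down, closing axis y at world yaw yaw_y (deg); tilt (deg) about tool y"""
    a=np.radians(yaw_y); y=np.array([np.cos(a),np.sin(a),0]); z=np.array([0,0,-1.])
    R=Ro.from_matrix(np.stack([np.cross(y,z),y,z],1))
    return (R*Ro.from_euler('y',tilt,degrees=True)).as_quat()
def snap(manip,name,f):
    c=manip.get_calibration(name); p,d=manip.get_image(name)
    cv2.imwrite(f"pics/{f}.png",p[:,:,::-1]); np.savez(f+".npz",p=p,d=d,**c); return p,d,c
E
python3 - <<'E'
from h import *
from cell import manip
z=np.load("top0.npz");W=world(z['d'],z)
P=W[170:340,355:525].reshape(-1,3)
P=P[(P[:,2]>.1)&(P[:,2]<.41)&(P[:,1]<-.03)&(P[:,1]>-.5)&(P[:,0]<.58)&(P[:,0]>.2)]
for a in (.1,.15,.2,.25,.3,.35):
    q=P[(P[:,2]>a)&(P[:,2]<a+.05)]
    if len(q)>5: print(a,len(q),cv2.minEnclosingCircle(q[:,:2].astype(np.float32)))
z=np.load("side0.npz");W=world(z['d'],z)
P=W[60:180,335:430].reshape(-1,3)
for a in (.1,.2,.3): 
    q=P[(P[:,2]>a)&(P[:,2]<a+.05)&(P[:,0]<.6)&(P[:,0]>.2)]; 
    i=q[:,1].argmax() if len(q) else None; print("side",a,len(q), q[i] if len(q) else 0, q.min(0),q.max(0))
manip.reach([.60,-.005,.25],down(-21)); s=manip.sense(); print(s['clock'],s['qpos'].round(2))
p,d,c=snap(manip,"wrist","w1")
E
```

```text
0.1 172 ((0.4565771222114563, -0.23856160044670105), 0.18781764805316925)
0.15 187 ((0.41361990571022034, -0.12360090762376785), 0.10404298454523087)
0.2 5519 ((0.41385409235954285, -0.17455606162548065), 0.11599002033472061)
0.25 1366 ((0.4137069582939148, -0.17537465691566467), 0.11538819968700409)
0.3 1222 ((0.41112634539604187, -0.1754549890756607), 0.11575759202241898)
0.35 9495 ((0.42379599809646606, -0.19031405448913574), 0.14451974630355835)
side 0.1 1323 [ 0.41794469 -0.06188772  0.12621399] [ 0.29398002 -0.17197048  0.10000679] [ 0.537313   -0.06188772  0.14998245]
side 0.2 1558 [ 0.42233918 -0.06344143  0.23091413] [ 0.29374229 -0.17954692  0.20002342] [ 0.53871727 -0.06344143  0.2499894 ]
side 0.3 1786 [ 0.42570945 -0.05764329  0.3458425 ] [ 0.29431988 -0.29330453  0.30005472] [ 0.53979294 -0.05764329  0.34998749]
2.4083 [-0.08  0.25  1.69  0.    1.2   0.29]
```

View pics/w1.png

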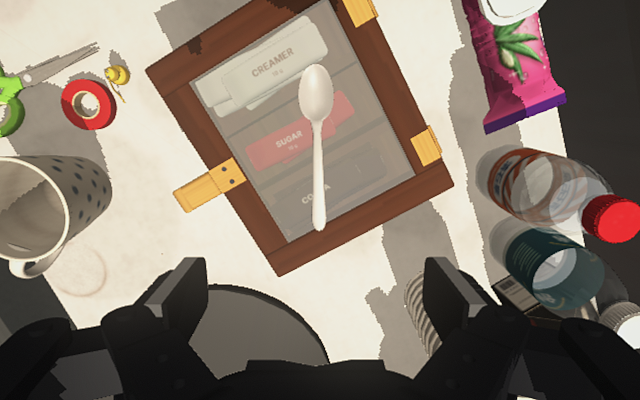

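The wrist view shows the spoon upright in the image, with its bowl at (316,92) and handle tip at (320,231). The tongue runs from (240,175) to (180,200). The dispenser and mug are to the left. I refine the spoon and tongue positions from this view, then grasp.

```bash
python3 - <<'E'
from h import *
c=np.load("w1.npz"); p=c['p'];d=c['d'];W=world(d,c)
def onplane(uv,z):
    uv=np.atleast_2d(uv).astype(float); r=np.c_[(uv[:,0]-c['cx'])/c['fx'],(uv[:,1]-c['cy'])/c['fy'],np.ones(len(uv))]@c['R']
    o=-c['R'].T@c['t']; return o+r*((z-o[2])/r[:,2])[:,None]
hsv=cv2.cvtColor(p,cv2.COLOR_RGB2HSV)
m=np.zeros(d.shape,np.uint8); m[58:240,290:345]=1
m&=((hsv[...,2]>165)&(hsv[...,1]<50)).astype(np.uint8); m[:130,290:298]=0
n,l,s,_=cv2.connectedComponentsWithStats(m); k=1+s[1:,4].argmax(); v,u=np.nonzero(l==k)
print("bbox",s[k]); 
for r in range(60,236,12): q=u[v==r]; print(r,(q.min(),q.max()) if len(q) else None,end=' ')
X=onplane(np.c_[u,v],.092)
h=X[(v>150)]; 
tip=X[v==v.max()].mean(0); top=X[v==v.min()].mean(0); print("\ntip",tip,"top",top,np.linalg.norm(tip-top), "mid",(tip+top)/2)
vx,vy,_,_=cv2.fitLine(h[:,:2].astype(np.float32),cv2.DIST_L2,0,.01,.01).ravel(); print("handle yaw",np.degrees(np.arctan2(vy,vx)),"overall",np.degrees(np.arctan2(*(top-tip)[1::-1])))
t=((hsv[...,0]>12)&(hsv[...,0]<28)&(hsv[...,1]>120)&(hsv[...,2]>120)).astype(np.uint8); t[:,:165]=0;t[:,260:]=0;t[:150]=0;t[215:]=0
v,u=np.nonzero(t); T=onplane(np.c_[u,v],.087); print("tongue",rect(T[:,:2]),len(u))
dk=((hsv[...,0]<14)&(hsv[...,1]>110)&(hsv[...,2]<140)&(W[...,2]>.075)&(W[...,2]<.1)).astype(np.uint8);dk[:,:140]=0;dk[:,460:]=0;dk[280:]=0
v,u=np.nonzero(dk); print("frame",rect(onplane(np.c_[u,v],.0875)[:,:2]), "z",np.median(W[v,u,2]), "lid depth z at spoon", W[150:230:10,318,2].round(4))
E
```

```text
bbox [ 298   58   36  173 3133]
60 (np.int64(298), np.int64(320)) 72 (np.int64(298), np.int64(327)) 84 (np.int64(299), np.int64(332)) 96 (np.int64(298), np.int64(332)) 108 (np.int64(300), np.int64(331)) 120 (np.int64(310), np.int64(322)) 132 (np.int64(313), np.int64(320)) 144 (np.int64(313), np.int64(321)) 156 (np.int64(313), np.int64(322)) 168 (np.int64(313), np.int64(322)) 180 (np.int64(313), np.int64(323)) 192 (np.int64(313), np.int64(324)) 204 (np.int64(312), np.int64(324)) 216 (np.int64(312), np.int64(325)) 228 (np.int64(315), np.int64(322)) 
tip [ 0.58993935 -0.03907361  0.092     ] top [0.63250626 0.09103433 0.092     ] 0.13689418654092034 mid [0.61122281 0.02598036 0.092     ]
handle yaw 69.52471 overall 71.88365497192633
tongue [517.5  28.6  60.9  22.6   8.5] 1810
frame [609.8  42.7 171.7 201.1   8.4] z 0.086894971412805 lid depth z at spoon [0.1004 0.0979 0.0979 0.0981 0.0958 0.0938 0.0925 0.0915]
```

```bash
python3 - <<'E'
from h import *
from cell import manip
manip.command_gripper(.3,30)
o=down(69.5-90); g=np.array([.5994,-.0138])
manip.reach([*g,.13],o)
f0=manip.sense()['wrist_force']
print(manip.servo_line([*g,.0997],vel=.05,threshold=4)); s=manip.sense(); print(s['tcp_pos'],s['wrist_force']-f0)
manip.command_gripper(0,30); s=manip.sense(); print(s['width']*85,s['finger_force'],s['wrist_force']-f0)
manip.servo_line([*g,.2],vel=.15); s=manip.sense(); print(s['clock'],s['width']*85,s['finger_force'])
snap(manip,"wrist","w2")
E
```

```text
True
[ 0.59839027 -0.01366178  0.09843672] [-0.93836302  0.42365798  3.73305602]
12.820150644322567 29.47075877951761 [ 1.60797594 -1.05347809  4.22373202]
5.3667 13.17535580547272 29.10496627058876
```

View pics/w2.png

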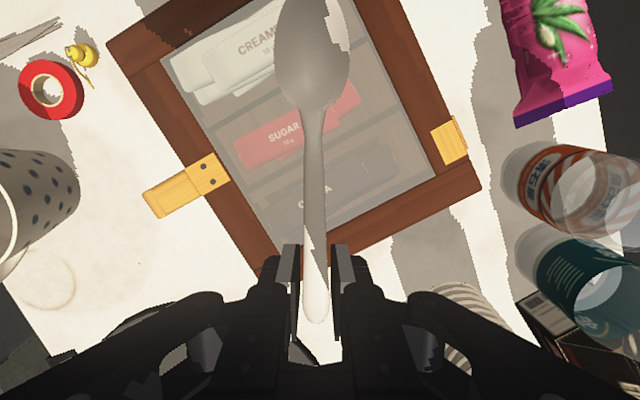

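The spoon is held between the pads, with its bowl at (313,55) and handle tip at (316,320). I move it over the rest and look there.

```bash
python3 - <<'E'
from h import *
from cell import manip
o=down(-114.8); r=np.array([np.cos(np.radians(-24.8)),np.sin(np.radians(-24.8))])
g=np.array([.588,.308])-.04*r-.03*r
manip.reach([*g,.2],o); s=manip.sense(); print(s['clock'],s['tcp_pos'],s['qpos'].round(2),s['width']*85)
p,d,c=snap(manip,"wrist","w3"); W=world(d,c)
T=s['tcp_pos']
hsv=cv2.cvtColor(p,cv2.COLOR_RGB2HSV)
sp=(W[...,2]>.17)&(W[...,2]<.24)&(d>0); sp[320:]=0; sp[:,:240]=0; sp[:,400:]=0
v,u=np.nonzero(sp); Q=W[sp]-T; a=np.c_[Q[:,:2]@r,Q[:,:2]@[-r[1],r[0]],Q[:,2]]
for lo in np.arange(-.04,.13,.01):
    q=a[(a[:,0]>lo)&(a[:,0]<lo+.01)]
    if len(q)>4: print(round(lo,2),len(q),np.r_[q.mean(0),q[:,1].min(),q[:,1].max()].round(4))
E
```

```text
7.35 [0.52457649 0.33692965 0.199739  ] [ 0.5   0.35  1.67 -0.    1.12  2.51] 13.06739378633255
-0.03 218 [-0.0226 -0.0004 -0.0089 -0.006   0.005 ]
-0.02 513 [-0.0149 -0.0004 -0.0075 -0.0066  0.0065]
-0.01 808 [-0.0046 -0.0002  0.0004 -0.0083  0.0081]
0.0 2348 [ 0.0061 -0.0017  0.0122 -0.0266  0.0233]
0.01 3623 [ 0.0123 -0.0001  0.0201 -0.0206  0.0204]
0.02 525 [ 0.025   0.0002 -0.0015 -0.0042  0.0044]
0.03 543 [ 0.035   0.0004 -0.0004 -0.0037  0.0043]
0.04 527 [ 0.0449  0.0005  0.0001 -0.0033  0.0042]
0.05 514 [ 0.0551  0.0007 -0.0007 -0.0032  0.0044]
0.06 983 [ 0.0659  0.0009 -0.0044 -0.0091  0.0109]
0.07 1905 [ 0.0753  0.001  -0.0081 -0.0122  0.0143]
0.08 2237 [ 0.0851  0.0011 -0.0089 -0.0125  0.0145]
0.09 2164 [ 0.0949  0.0012 -0.0077 -0.0115  0.0137]
0.1 228 [ 0.1006  0.0014 -0.0063 -0.0079  0.0103]
```

View pics/w3.png

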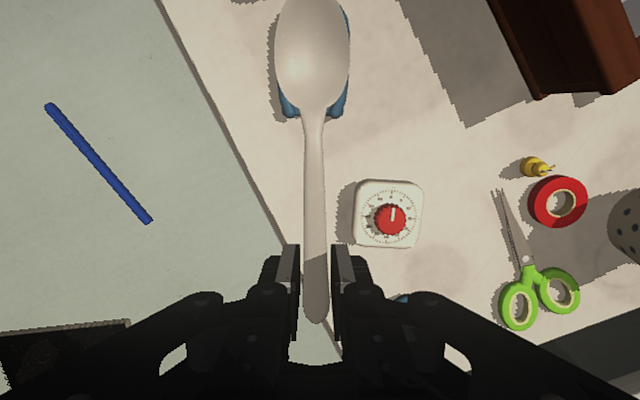

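The view shows the spoon level in the pads, covering the rest. The rest's notch corners are at about (290,116) and (345,114), and the timer at (388,213) is clear. I refine the rest from the blue pixels in this view.

```bash
python3 - <<'E'
from h import *
def ana(f,box):
    c=np.load(f); p=c['p'];d=c['d'];W=world(d,c); hsv=cv2.cvtColor(p,cv2.COLOR_RGB2HSV)
    b=(hsv[...,0]>92)&(hsv[...,0]<118)&(hsv[...,1]>80)&(d>0)&(W[...,2]<.05)
    m=np.zeros_like(b); m[box[0]:box[1],box[2]:box[3]]=1; b&=m
    Q=W[b]
    r=np.array([np.cos(np.radians(-24.8)),np.sin(np.radians(-24.8))]);n=np.array([-r[1],r[0]])
    D=Q[:,:2]-[.588,.308]; A=D@r;B=D@n
    print(f,b.sum(),"along",A.min(),A.max(), "z", np.percentile(Q[:,2],[5,50,95]).round(4), 'rectc',rect(Q[:,:2]))
    for lo in np.arange(-.03,.1,.005):
        k=(A>lo)&(A<=lo+.005)
        if k.sum()>3: print(round(lo,3),k.sum(),B[k].min().round(4),B[k].max().round(4),"mid",((B[k].min()+B[k].max())/2).round(4), "z",Q[k,2].max().round(4))
ana("w3.npz",(0,125,260,360)); ana("top0.npz",(170,215,205,245))
E
```

```text
w3.npz 312 along -0.012961454277073327 0.07138142494079225 z [0.0092 0.0161 0.0176] rectc [615.1 296.9  57.9  84.3  65.1]
-0.015 7 -0.0232 0.0199 mid -0.0017 z 0.0183
-0.01 91 -0.0243 0.023 mid -0.0006 z 0.0184
-0.005 89 -0.0253 0.0254 mid 0.0001 z 0.0183
0.0 53 -0.026 0.027 mid 0.0005 z 0.0186
0.005 31 -0.0269 0.0294 mid 0.0012 z 0.0186
0.01 10 -0.0277 0.0303 mid 0.0013 z 0.0168
0.055 6 -0.0273 -0.0264 mid -0.0269 z 0.0152
0.06 11 -0.0265 -0.0246 mid -0.0255 z 0.0162
0.065 10 -0.0247 -0.0221 mid -0.0234 z 0.0174
top0.npz 564 along -0.010534227056292369 0.07883828125854793 z [0.0064 0.0104 0.0183] rectc [618.8 293.4  56.7  89.3  64. ]
-0.01 28 -0.0251 0.0219 mid -0.0016 z 0.019
-0.005 32 -0.024 0.0255 mid 0.0007 z 0.0177
0.0 34 -0.0263 0.0252 mid -0.0006 z 0.0177
0.005 33 -0.0255 0.026 mid 0.0003 z 0.017
0.01 34 -0.026 0.0285 mid 0.0013 z 0.0196
0.015 34 -0.0261 0.0268 mid 0.0003 z 0.02
0.02 35 -0.0261 0.0271 mid 0.0005 z 0.0205
0.025 35 -0.0285 0.0271 mid -0.0007 z 0.0206
0.03 37 -0.0272 0.028 mid 0.0004 z 0.0213
0.035 33 -0.0271 0.0272 mid 0.0 z 0.02
0.04 33 -0.0259 0.0267 mid 0.0004 z 0.0183
0.045 35 -0.0269 0.0248 mid -0.001 z 0.0192
0.05 32 -0.0265 0.027 mid 0.0003 z 0.0183
0.055 32 -0.0254 0.0239 mid -0.0008 z 0.0196
0.06 33 -0.0257 0.0226 mid -0.0016 z 0.0228
0.065 27 -0.0224 0.0194 mid -0.0015 z 0.0193
0.07 25 -0.0191 0.0178 mid -0.0006 z 0.0198
0.075 10 -0.0106 0.0112 mid 0.0003 z 0.0208
```

```bash
python3 - <<'E'
from h import *
from cell import manip
r=np.array([np.cos(np.radians(-24.8)),np.sin(np.radians(-24.8))]);n=np.array([-r[1],r[0]])
g=np.array([.588,.308])-.0415*r-.0005*n
manip.servo_line([*g,.2]); manip.servo_line([*g,.06],vel=.15); f0=manip.sense()['wrist_force']
print(manip.servo_line([*g,.0205],vel=.05,threshold=3)); s=manip.sense(); print(s['tcp_pos'],s['wrist_force']-f0,s['width']*85)
manip.command_gripper(.3); manip.servo_line([*g,.14],vel=.15)
b=g-.03*r; manip.servo_line([*b,.22],vel=.2)
p,d,c=snap(manip,"wrist","w4"); print(manip.sense()['clock'])
W=world(d,c)
m=(W[...,2]<.05)&(W[...,2]>.006)
D=W[...,:2]-[.588,.308];A=D@r;B=D@n
for lo in np.arange(-.07,.08,.01):
    k=m&(A>lo)&(A<=lo+.01)&(abs(B)<.012)
    if k.sum()>3: print(round(lo,3),k.sum(),B[k].mean().round(4),W[k][:,2].mean().round(4))
cv2.imwrite("pics/crop4.png",cv2.resize(p[0:260,180:460],None,fx=2,fy=2)[:,:,::-1])
E
```

```text
True
[0.54902888 0.32456157 0.01965945] [-1.17756591 -0.51581829  3.52256938] 12.645560921439992
11.475
-0.07 94 -0.0016 0.0124
-0.06 126 -0.0014 0.014
-0.05 123 -0.0013 0.0156
-0.04 120 -0.0012 0.0173
-0.03 110 -0.0008 0.0189
-0.02 150 -0.0004 0.0177
-0.01 286 0.0001 0.0137
0.0 312 0.0001 0.0133
0.01 297 -0.0 0.0131
0.02 337 -0.0003 0.0137
0.03 333 -0.0 0.0132
0.04 351 0.0 0.0127
0.05 358 0.0001 0.0142
0.06 331 -0.0002 0.0115
0.07 386 0.0 0.0143
```

View pics/crop4.png

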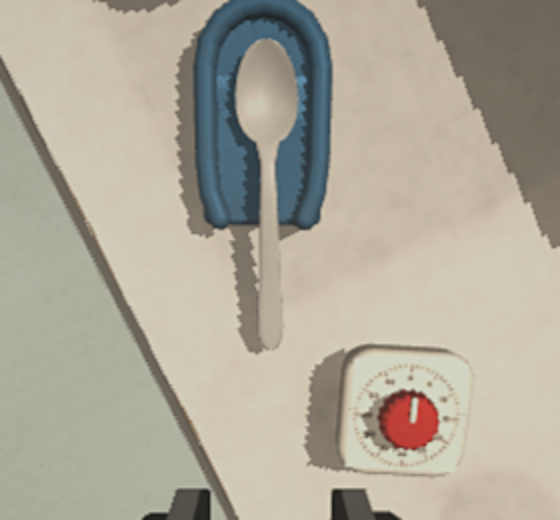

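The spoon lies bowl up in the dish at about (267,90) in the crop, with its handle out through the notch to (268,345). The timer is untouched. Next I grip the tongue.

```bash
cat >> h.py <<'E'
YC=np.radians(8.4); UX=np.array([np.cos(YC),np.sin(YC),0]); C=np.array([.609,.0425,0])
H=C+.085*UX+[0,0,.0755]
def tong(th,tilt):
    a=np.radians(th)
    x=-.194*np.cos(a)+.006*np.sin(a); z=.194*np.sin(a)+.006*np.cos(a)
    return H+x*UX+[0,0,z], down(8.4-90,tilt)
tl=lambda th: 15-40*th/60
E
python3 - <<'E'
from h import *
from cell import manip
P,o=tong(0,15); print(P)
for th in (0,30,60): print(np.round(manip.inverse_kinematics(*tong(th,tl(th))),2))
manip.command_gripper(.55,35)
z=Ro.from_quat(o).apply([0,0,1])
manip.reach(P-.1*z,o); f0=manip.sense()['wrist_force']
p,d,c=snap(manip,"wrist","w5")
print(manip.servo_line(P,vel=.08,threshold=5)); s=manip.sense(); print(s['clock'],s['tcp_pos'],s['wrist_force']-f0,s['qpos'].round(2))
hsv=cv2.cvtColor(p,cv2.COLOR_RGB2HSV); W=world(d,c)
t=(hsv[...,0]>12)&(hsv[...,0]<28)&(hsv[...,1]>120)&(hsv[...,2]>110)&(abs(W[...,2]-.085)<.012)&(np.hypot(W[...,0]-P[0],W[...,1]-P[1])<.06)
n,l,st,_=cv2.connectedComponentsWithStats(t.astype(np.uint8)); k=1+st[1:,4].argmax(); Q=W[l==k]
print("tongue",rect(Q[:,:2]),"lateral",((Q-P)@[-UX[1],UX[0],0]).mean(),"along",((Q-P)@UX).min(),((Q-P)@UX).max(),Q[:,2].mean())
E
```

```text
[0.50116932 0.02657695 0.0815    ]
[-0.07  0.19  2.21  0.12  0.5   1.26]
[-0.02  0.25  1.85 -0.02  1.13  1.42]
[ 0.02  0.53  1.37 -0.05  1.67  1.45]
False
14.4917 [0.50157165 0.0265421  0.08203528] [0.5538661  0.41463729 0.56923754] [-0.07  0.19  2.21  0.12  0.5   1.26]
tongue [516.6  28.6  62.9  22.4   8.4] lateral -0.0003630907866435224 along -0.015910316408272663 0.04698471340650658 0.08684660223443955
```

View pics/w5.png

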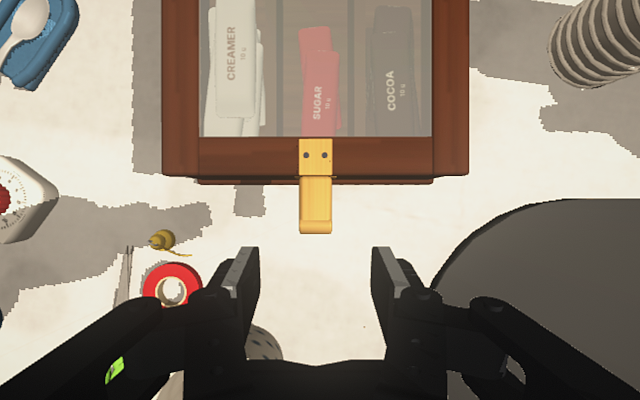

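The tongue, at (316,205) in the image, is centred between the pads; lateral error is under 1 mm. I close on it and lift along the arc.

```bash
python3 - <<'E'
from h import *
from cell import manip
f0=manip.sense()['wrist_force']
manip.command_gripper(0,35); s=manip.sense(); print(s['width']*85,s['finger_force'],s['wrist_force']-f0)
for th in range(6,61,6):
    P,o=tong(th,tl(th)); manip.servo_line(P,o,vel=.08)
    s=manip.sense(); e=s['tcp_pos']-H; 
    print(th,(s['wrist_force']-f0).round(1),round(s['width']*85,1),np.degrees(np.arctan2(e[2],-e@UX)).round(2)-1.77)
    if np.linalg.norm(s['wrist_force']-f0)>25 or s['width']*85<18: print("stop"); break
manip.pause(.3); print(manip.sense()['clock'])
p,d,c=snap(manip,"side","s6"); snap(manip,"top","t6")
E
```

```text
20.998153349592314 36.23492896556854 [-3.53428344 -0.08431156  4.68693773]
6 [ 2.4  0.5 -5. ] 21.0 5.9
12 [ 2.5  1.8 -3.6] 21.2 11.83
18 [ 4.9  1.1 -5.2] 21.0 17.81
24 [ 5.4  1.3 -5.8] 20.9 23.79
30 [ 5.5  2.2 -6.2] 20.9 29.64
36 [ 5.6  0.7 -7.6] 20.6 35.51
42 [ 4.2  0.7 -7.6] 21.1 41.41
48 [ 2.8  2.3 -8. ] 20.8 47.459999999999994
54 [ 2.9  1.  -9.7] 21.1 53.61
60 [ 1.1  0.8 -9.1] 21.2 59.65
19.1333
```

View pics/s6.png

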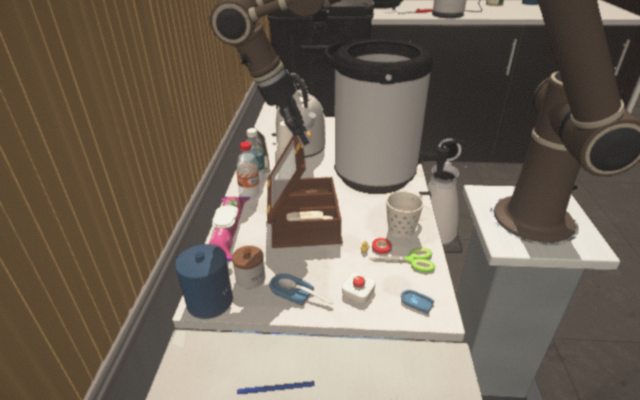

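The side view shows the lid raised and held by its tongue at (305,135), with the spoon in the rest at (300,290) and everything else in place. I check the angle from the depth images.

```bash
python3 - <<'E'
from h import *
UY=np.array([-UX[1],UX[0],0])
for f in ("t6","s6"):
    c=np.load(f+".npz"); W=world(c['d'],c); Q=(W-H)@np.stack([UX,UY,[0,0,1]],1); 
    hsv=cv2.cvtColor(c['p'],cv2.COLOR_RGB2HSV)
    r=np.hypot(Q[...,0],Q[...,2]); a=np.degrees(np.arctan2(Q[...,2],-Q[...,0]))
    m=(c['d']>0)&(r>.06)&(r<.17)&(abs(Q[...,1])<.104)&(a>40)&(a<85)&(hsv[...,0]<15)&(hsv[...,1]>100)
    q=Q[m]; print(f,m.sum(),"ray angles",np.percentile(a[m],[5,25,50,75,95]).round(1))
    if m.sum()>30:
        x,z=q[:,0],q[:,2]
        for _ in range(4):
            M=np.c_[q[:,1:],np.ones(len(q))]; k=np.linalg.lstsq(M,q[:,0],rcond=None)[0]; e=abs(M@k-q[:,0]); q=q[e<max(.003,1.5*np.median(e))]
        print(len(q),"plane angle",np.degrees(np.arctan2(1,-k[1])),"resid",np.median(e))
E
```

```text
t6 127 ray angles [60.6 63.1 63.6 64.8 66.6]
114 plane angle 58.877599126577536 resid 0.00032841319859821735
s6 277 ray angles [60.9 62.7 63.5 64.5 68.4]
169 plane angle 61.60673609675646 resid 0.0007863142300321702
```

```bash
python3 - <<'E'
from h import *
from cell import manip
P,o=tong(60.4,tl(60)); manip.servo_line(P,o,vel=.03); manip.pause(.5)
s=manip.sense(); e=s['tcp_pos']-H; print(s['clock'],s['wrist_force'],s['width']*85,np.degrees(np.arctan2(e[2],-e@UX))-1.77,np.hypot(e[2],e@UX))
print(manip.sign_off())
E
```

```text
19.9833 [  5.22217337   2.19058927 -13.32306978] 20.865906788665853 60.41305477069838 0.19387995659091267
the job is handed in; nothing more can be done
None
```

I laid the spoon bowl up in the larger blue rest with its handle out through the notch, then raised the lid and handed in at 20 s with the fingers still holding it at about 60° (60.4° by the arm's own position, 58.9° and 61.6° by two camera fits taken just before a final 0.8° nudge); the last pictures showed nothing else disturbed.

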